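Kit two gear drives at the repair bench

TASK

Make up the two drive kits from the parts on the bench. Slow drive, in the tray with two compartments: the large gear in the larger compartment and the small motor in the smaller one. Fast drive, in the tray with three compartments: the bearing in the middle, with the large motor in one outer compartment and the small gear in the other (either way round); everything stands flat on its compartment's floor, hubs and shafts up, and the black eye loupe stays standing where it is.

Things in the scene. Friction and masses are not known exactly. Their poses are not given: they have to be found in the camera images.
- large_gear: a spur gear of bare brass lying flat on the bench, hub upward: toothed disc 56 mm in diameter and 8 mm thick, with a round brass hub 18 mm in diameter on top of it, from 8 to 24 mm above the underside (grip it by the hub). The larger of the two gears. Origin: centre of the underside; z up along the hub.
- small_gear: a spur gear of bare brass lying flat on the bench, hub upward: toothed disc 34 mm in diameter and 8 mm thick, with a round brass hub 18 mm in diameter on top of it, from 8 to 24 mm above the underside (grip it by the hub). The smaller of the two gears. Origin: centre of the underside; z up along the hub.
- large_motor: a DC motor, a plain round steel can standing upright, shaft up: can 36 mm in diameter and 42 mm high, with a thin shaft 4 mm in diameter rising 8 mm above the can. The larger of the two motors. Origin: centre of the underside; z up along the shaft.
- small_motor: a DC motor, a plain round steel can standing upright, shaft up: can 26 mm in diameter and 30 mm high, with a thin shaft 4 mm in diameter rising 8 mm above the can. The smaller of the two motors. Origin: centre of the underside; z up along the shaft.
- bearing: a sealed ball bearing lying flat, a plain steel ring-like disc 35 mm in diameter and 22 mm high with a dark seal ring and a dark bore drawn on top (nothing passes through). Origin: centre of the underside; z up.
- loupe: a watchmaker's eye loupe of black plastic standing among the parts: round, 36 mm in diameter at the foot narrowing to 26 mm, 30 mm high, glass on top, loose, 50 g. Not part of a kit: leave it standing where it is. Origin: centre of the underside; z up.
- pair_tray: the slow drive's grey plastic tray, fixed to the bench. Two unequal compartments in a row; outside 84 mm by 140 mm. Floor, walls and dividers 4 mm thick, rims 10 mm above the bench. Origin: centre of the underside; z up, x across, y along the row. Larger: 76 by 76 mm inside, centre at y = -28 mm; smaller: 76 (x) by 52 (y) mm inside, centre at y = +40 mm; both at x = 0.
- trio_tray: the fast drive's grey plastic tray, fixed to the bench. Three equal compartments in a row; outside 68 mm by 184 mm. Floor, walls and dividers 4 mm thick, rims 10 mm above the bench. Origin: centre of the underside; z up, x across, y along the row. Each compartment: 60 mm (x) by 56 mm (y) inside; centres at y = -60 mm, 0 and +60 mm, x = 0.

How it is judged:
At the end, for the whole second after the job is handed in: Two-compartment tray: large gear in the larger compartment, small motor in the smaller. Three-compartment tray: bearing in the middle, large motor and small gear in the outer ones. Each rests flat on its floor (within 2.5 mm and 0.1 rad), hub or shaft up, within its walls, released, at rest (y of large_gear in the frame of pair_tray between -0.041 and -0.015 m and x of large_gear in the frame of pair_tray between -0.013 and 0.013 m and y of small_motor in the frame of pair_tray between 0.0245 and 0.0555 m and x of small_motor in the frame of pair_tray between -0.0275 and 0.0275 m and y of bearing in the frame of trio_tray between -0.0135 and 0.0135 m and x of bearing in the frame of trio_tray between -0.0155 and 0.0155 m and (((y of large_motor in the frame of trio_tray between 0.047 and 0.073 m and x of large_motor in the frame of trio_tray between -0.015 and 0.015 m) and (y of small_gear in the frame of trio_tray between -0.0745 and -0.0455 m and x of small_gear in the frame of trio_tray between -0.0165 and 0.0165 m)) or ((y of large_motor in the frame of trio_tray between -0.073 and -0.047 m and x of large_motor in the frame of trio_tray between -0.015 and 0.015 m) and (y of small_gear in the frame of trio_tray between 0.0455 and 0.0745 m and x of small_gear in the frame of trio_tray between -0.0165 and 0.0165 m))) and z of large_gear in the frame of pair_tray between 0.001 and 0.0065 m and angle between each of large_gear, small_motor, bearing, large_motor, small_gear's own z axis and vertical below 0.1 rad and linear speed of each of large_gear, small_motor, bearing, large_motor, small_gear below 0.02 m/s and angular speed of each of large_gear, small_motor, bearing, large_motor, small_gear below 0.3 rad/s and z of small_motor in the frame of pair_tray between 0.001 and 0.0065 m and z of bearing in the frame of trio_tray between 0.001 and 0.0065 m and z of large_motor in the frame of trio_tray between 0.001 and 0.0065 m and z of small_gear in the frame of trio_tray between 0.001 and 0.0065 m); the robot touches nothing.
It fails at once if the eye loupe is shifted by more than 20 mm or knocked over (distance of loupe from where it was at the start of the episode above 0.02 m or angle between loupe's own z axis and vertical above 0.3 rad).
It also fails if it takes over 112 s, if anything falls off the work surface, if the arm or the gripper's body presses on something with over 40 N, if the wrist force passes 120 N, or if a joint passes its speed limit or range.

ROBOT

A 6-joint arm with a two-finger parallel gripper is mounted at the origin on the work surface. World frame = base frame: x ahead of the robot, y to its left, z up, the work surface at z = 0. Lengths are in m, angles in rad, forces in N, time in s.
With the tool pointing down it reaches from about 0.325 to 0.775 m from the base axis. Payload 5.5 kg.
Tool frame: the origin (TCP) lies on the centre line of the jaws, within the pads' length; the fingertips stand 17 mm ahead of it and the grasp point (between the pads) lies 2 mm behind it; z points along the fingers, y is the line along which they close (so a half turn about z gives the same grasp; the last joint's range is limited). The gripper opens to 88 mm and grips with 3 to 60 N. Pads are 20 mm wide; open, the fingers measure 115 mm over their backs; the gripper's body (75 mm by 178 mm) begins 61 mm behind the grasp point.
Start: joints at [-1.272, 0.091, 1.231, -0, 1.82, -0.057], TCP at [0.209, -0.562, 0.24] pointing down, gripper open.
Joint ranges: [-2.87, 2.87], [-0.86, 2.18], [0.17, 2.46], [-1.51, 4.65], [0.06, 2.69], [-2.65, 2.65]. Speed limits (rad/s): [2.57, 2.57, 3.01, 3.14, 3.14, 3.14].

INTERFACE

Orientations are given as a 3x3 rotation matrix whose columns are the frame's x, y, z axes.
In Python, from workcell import ctrl, read_camera, finish_job gives the robot as it stands.
- The arm moves only by the tool play_rows, never from a script. Its argument "deltas" is one flat list of numbers, 5 for each row, row after row: the shift along the tool's x, y, z in cm, then the turn about the tool's z in rad, then the finger opening in cm, from 0 to 8.78. In form: [x, y, z, twist, hand, x, y, z, twist, hand, ...]. A call has exactly 10 rows; each row shifts and turns the commanded pose from where the row before left it, along the tool's axes as they then stand; what a row does not reach is not made up. A row lasts 1/8 s, in which the tool goes at most 62.5 mm and 10.7 degrees, less where a joint would pass 70% of its speed; a pose out of reach is approached as far as the arm can. A call is refused whole if a number of a shift passes 6.25 or a number of a turn 0.188, either way. A call with a gripper value outside its range is refused whole. The fingers move at their own pace and stop on an object; "squeeze" is the grip in N (left out, the last holds). Time passes only in rows, so rows that do not move let the fingers close, or fill a call up. It gives the time, the measured TCP pose, the force, the opening and the grip force at its end, in the units of the state.
- ctrl.read_state(): the state, without advancing time (a new reading comes with each control period).
- read_camera(name): name is "scene" or "top" or "wrist"; returns a dict with "image" (480x640x3 uint8, red, green, blue), "fovy" (degrees; the focal length in pixels is half the picture's height over the tangent of half this angle, whatever the lens; pixels are square), "cx", "cy" (the principal point, pixels), "k1" (the pictures are not rectified: a ray, as slopes to the right and down, at radius r is drawn at 1 + k1 r^2 times it, then the intrinsics apply), "cam_to_world" (4x4, takes a point from camera to world coordinates). Camera axes: x right, y up, looking along -z (the intrinsics and any distortion apply to the point x, -y, -z); pixel columns grow to the right and rows downward; lengths in m; the calibration is good to about 2 mm. A picture is of the moment at which its call begins. There is no depth.
- finish_job(): hands the job in; it is judged then, once.
The state is a dict: "time_s": time; "joint_positions": joint angles; "dq": joint speeds; "effort": joint torques, N m; "eef_pos": TCP position; "ee_rot": TCP orientation; "wrist_force": force on the tool from outside, world axes, zero at the start; "torque": the same for the moment, N m; "grip_width": finger opening in m; "grasp_force": force on a finger pad.
Only numpy, scipy, OpenCV 4.12 (cv2) and the standard library are available. Lean on these libraries where they do the work, as an engineer would, in place of code of your own. Each camera call takes 0.05 s, during which the arm holds its last target. There are 200 camera calls.

## Working session

There is one attempt and no reset: what is moved stays moved. The work goes in short steps, Python scripts to look and compute and a tool call to move; the robot and the scene stay as the last step left them, time stands still between calls to the robot, and variables do not carry over. Pictures are saved under pics/ and viewed, at most 14 in all, crops included, and the job is handed in when it is done.

Besides the shell and the picture viewer there is one more tool, called after ">>>" in YAML: its name, and indented under it one key for each argument. play_rows: Moves the arm, as the interface text tells. Its arguments: {"type":"object","properties":{"deltas":{"type":"array","items":{"type":"number"}},"squeeze":{"type":"number"}},"required":["deltas"]}

```bash
mkdir -p pics
cat > h.py <<'E'
import numpy as np, cv2
from workcell import ctrl, read_camera, finish_job
def snap(n,f):
    c=read_camera(n); cv2.imwrite(f'pics/{f}.png',c['image'][:,:,::-1]); 
    np.save(f'pics/{f}.npy',{k:v for k,v in c.items()},allow_pickle=True); return c
def load(f): return np.load(f'pics/{f}.npy',allow_pickle=True).item()
def K(c):
    f=240/np.tan(np.radians(c['fovy'])/2); return np.array([[f,0,c['cx']],[0,f,c['cy']],[0,0,1]]),np.array([c['k1'],0,0,0.])
def px2w(c,uv,z):
    k,d=K(c); p=cv2.undistortPoints(np.array(uv,float).reshape(-1,1,2),k,d).reshape(-1,2)
    M=c['cam_to_world']; r=np.c_[p[:,0],-p[:,1],-np.ones(len(p))]@M[:3,:3].T; o=M[:3,3]
    t=(np.asarray(z)-o[2])/r[:,2]; return o+r*t[:,None]
def w2px(c,P):
    k,d=K(c); M=np.linalg.inv(c['cam_to_world']); q=np.atleast_2d(P)@M[:3,:3].T+M[:3,3]; q=q*[1,-1,-1]
    return cv2.projectPoints(q.reshape(-1,1,3),np.zeros(3),np.zeros(3),k,d)[0].reshape(-1,2)
E
python3 - <<'E'
from h import *
c=snap('top','top0'); print(c['fovy'],c['cx'],c['cy'],c['k1'],c['cam_to_world'].round(3).tolist())
c=snap('scene','scene0')
s=ctrl.read_state(); print(s['eef_pos'],s['ee_rot'],s['grip_width'],s['time_s'])
E
```

```text
53.53852380692866 317.00914507475017 238.56897875371615 0.023349931425009334 [[-0.005, 0.999, -0.042, 0.492], [-1.0, -0.004, 0.013, 0.011], [0.013, 0.042, 0.999, 0.777], [0.0, 0.0, 0.0, 1.0]]
[ 0.20891928 -0.56219768  0.23862247] [[ 9.37366343e-01  3.48344748e-01 -5.25611538e-04]
 [ 3.48345133e-01 -9.37364861e-01  1.66870891e-03]
 [ 8.85961992e-05 -1.74728579e-03 -9.99998470e-01]] 0.08795628430096465 0.1
```

View pics/top0.png

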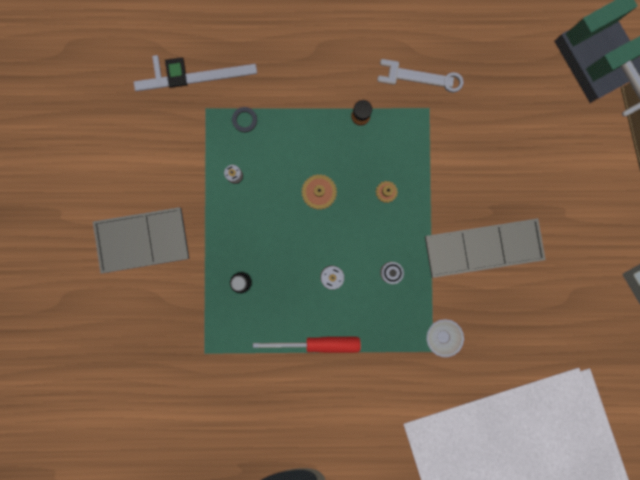

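View pics/scene0.png

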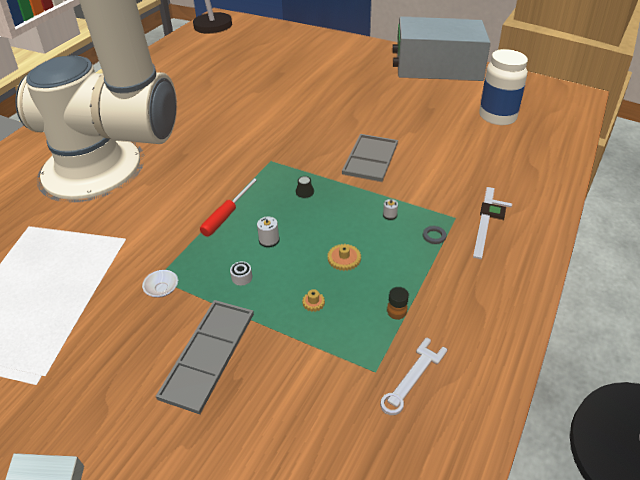

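The top view shows the pair tray around (142,240) and the trio tray around (485,248). The small motor is at (233,173), large gear (319,192), small gear (387,191), large motor (332,278), bearing (393,273) and loupe (240,283).

Run:
```python
from h import *
im=cv2.imread('pics/top0.png')
for n,x in (('cl',90),('cr',290)):
    o=cv2.resize(im[150:300,x:x+260],None,fx=3,fy=3,interpolation=cv2.INTER_CUBIC); o=cv2.convertScaleAbs(o,alpha=1.5)
    for g in range(0,260,20): cv2.putText(o,str(x+g),(3*g,8),0,.3,(0,255,255),1); cv2.line(o,(3*g,10),(3*g,14),(0,255,255),1)
    for g in range(0,150,10): cv2.putText(o,str(150+g),(0,3*g+4),0,.3,(0,255,255),1)
    cv2.imwrite(f'pics/{n}.png',o)
```

```text
(no output)
```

View pics/cl.png

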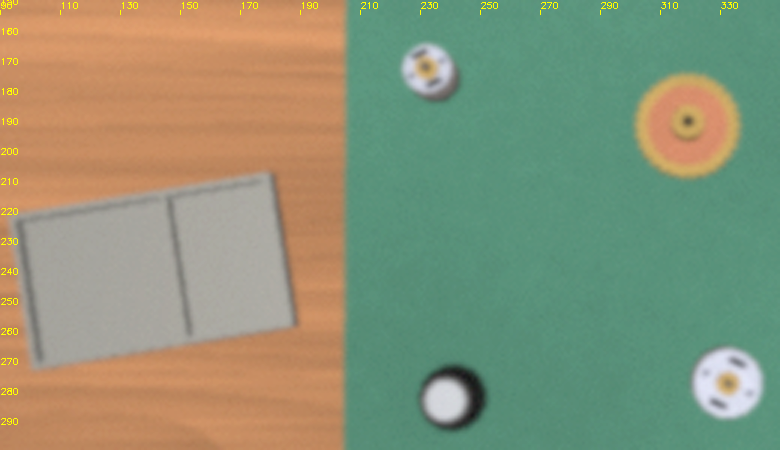

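View pics/cr.png

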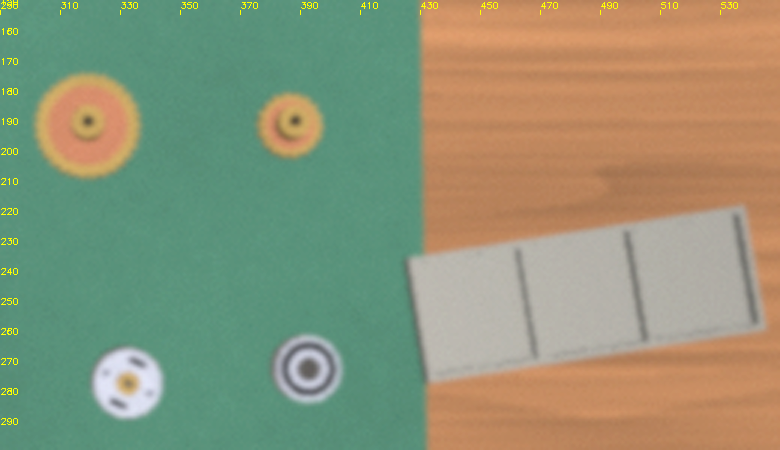

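Read from the crops (full-picture pixels):

| Item | Pixels |
|---|---|
| Small motor top | (232.7,172.7) |
| Large gear hub / disc | (319.3,190.7) / (319.3,191.7) |
| Large motor top | (332.7,277.7) |
| Small gear hub | (388.3,190.3) |
| Bearing top | (392.7,272.7) |
| Loupe foot | (241,282.3) |
| Pair tray corners | (94,221.3), (180.7,207.3), (189.3,258.7), (102.3,273.3) |
| Trio tray corners | (425.7,236), (538,218.7), (545.3,259), (433,277.3) |

The pair tray's larger compartment is on the left.

Run:
```python
from h import *
c=load('top0'); r=lambda a:a.round(4).tolist()
n=['sm','lgh','lgd','lm','sgh','sgd','be','lo']
P=px2w(c,[(232.7,172.7),(319.3,190.7),(319.3,191.7),(332.7,277.7),(388.3,190.3),(387,192),(392.7,272.7),(241,282.3)],[.03,.024,.008,.042,.024,.008,.022,.0])
for a,p in zip(n,P): print(a,r(p))
for nm,q,ys in (('pair',[(94,221.3),(180.7,207.3),(189.3,258.7),(102.3,273.3)],(-.028,.04)),('trio',[(425.7,236),(538,218.7),(545.3,259),(433,277.3)],(-.06,0,.06))):
    w=px2w(c,q,.01)[:,:2]; ce=w.mean(0); v=(w[1]+w[2]-w[0]-w[3]); print(nm,r(ce),'len',np.linalg.norm(v)/2,'wid',np.linalg.norm(w[0]+w[1]-w[2]-w[3])/2,'ang',np.degrees(np.arctan2(v[1],v[0])))
    v/=np.linalg.norm(v)
    for y in ys: print(y,r(ce+v*y))
```

```text
sm [0.6281, 0.1333, 0.03]
lgh [0.6001, -0.0032, 0.024]
lgd [0.6008, -0.0035, 0.008]
lm [0.4626, -0.0229, 0.042]
sgh [0.6004, -0.1132, 0.024]
sgd [0.5999, -0.1137, 0.008]
be [0.4693, -0.119, 0.022]
lo [0.4543, 0.1243, 0.0]
pair [0.5232, 0.2812] len 0.1390477842717263 wid 0.08409621442497028 ang -80.76245364738976
-0.028 [0.5187, 0.3089]
0.04 [0.5297, 0.2418]
trio [0.5086, -0.2715] len 0.18390224688366066 wid 0.06676429189594858 ang -81.24163947950174
-0.06 [0.4994, -0.2122]
0 [0.5086, -0.2715]
0.06 [0.5177, -0.3308]
```

>>> play_rows:
  deltas: [0,0,1,-0.1715,7,0,0,1,-0.1715,7,0,0,1,-0.1715,7,0,0,1,-0.1715,7,0,0,1,-0.1715,7,0,0,1,-0.1715,7,0,0,1,-0.1715,7,0,0,1,-0.1715,7,0,0,0,0,7,0,0,0,0,7]
  squeeze: 20

```text
time_s: 1.35
eef_pos: [0.209, -0.5624, 0.1598]
ee_rot: [[-0.153, 0.988, -0.0], [0.988, 0.153, 0.0], [0.0, -0.0, -1.0]]
wrist_force: [-0.6, 0.3, 0.2]
grip_width: 0.0697
grasp_force: 0.0
```

>>> play_rows:
  deltas: [3.9,3.2,0,0,7,3.9,3.2,0,0,7,3.9,3.2,0,0,7,3.9,3.2,0,0,7,3.9,3.2,0,0,7,3.9,3.2,0,0,7,3.9,3.2,0,0,7,3.9,3.2,0,0,7,3.9,3.2,0,0,7,0,0,0,0,7]

```text
time_s: 2.6
eef_pos: [0.4399, -0.1682, 0.1604]
ee_rot: [[-0.159, 0.987, 0.001], [0.987, 0.159, 0.0], [-0.0, 0.001, -1.0]]
wrist_force: [0.3, -0.3, -0.8]
grip_width: 0.0702
grasp_force: 0.0
```

```bash
cat >> h.py <<'E'
T=dict(sm=(.6281,.1333),lg=(.6005,-.0034),lm=(.4626,-.0229),sg=(.6002,-.1135),be=(.4693,-.119),
 pL=(.5187,.3089),pS=(.5297,.2418),t1=(.4994,-.2122),t2=(.5086,-.2715),t3=(.5177,-.3308))
def go(n,z):
    s=ctrl.read_state(); p=s['eef_pos']; R=s['ee_rot']; d=np.array([*T[n],z])-p
    print('t',round(s['time_s'],2),'pos',p.round(4),'yaw_y',np.degrees(np.arctan2(R[1,1],R[0,1])).round(2),'tilt',np.degrees(np.arccos(-R[2,2])).round(2),'grip',s['grip_width'].round(4),'f',np.round(s['grasp_force'],1)); print(n,'delta tool cm',(R.T@d*100).round(2))
E
python3 - <<'E'
from h import *
go('be',.027); snap('wrist','w1')
E
```

```text
Traceback (most recent call last):
  File "h.py", line 20, in go
    print('t',round(s['time_s'],2),'pos',p.round(4),'yaw_y',np.degrees(np.arctan2(R[1,1],R[0,1])).round(2),'tilt',np.degrees(np.arccos(-R[2,2])).round(2),'grip',s['grip_width'].round(4),'f',np.round(s['grasp_force'],1)); print(n,'delta tool cm',(R.T@d*100).round(2))
                                                                                                                                                                 ^^^^^^^^^^^^^^^^^^^^^
AttributeError: 'float' object has no attribute 'round'
```

```bash
sed -i "s/s\['grip_width'\].round(4)/round(s['grip_width'],4)/" h.py
python3 - <<'E'
from h import *
go('be',.027); c=snap('wrist','w1')
print(w2px(c,[[*T['be'],.022],[*T['lm'],.042]]).round(1).tolist())
E
```

```text
t 2.6 pos [ 0.4399 -0.1682  0.1604] yaw_y 9.16 tilt 0.08 grip 0.0702 f 0.0
be delta tool cm [ 4.39  3.66 13.35]
[[370.4, 168.7], [393.1, 10.0]]
```

View pics/w1.png

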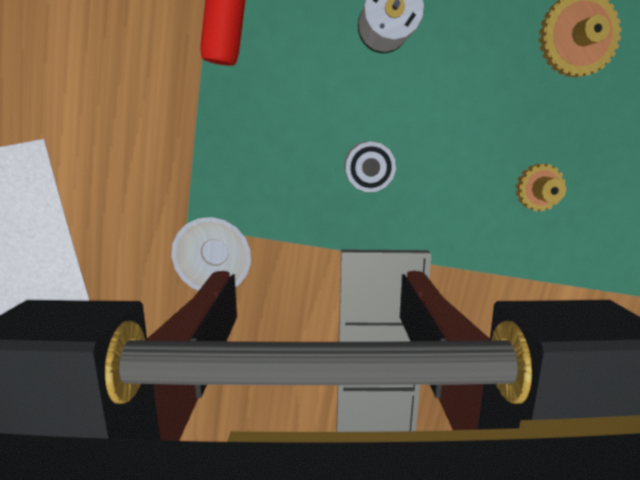

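The wrist view shows the bearing at (370,167), within 2 px of the prediction. The estimates hold, so I'll grasp it.

>>> play_rows:
  deltas: [2.2,1.83,2,0,7,2.2,1.83,2,0,7,0,0,2.5,0,7,0,0,2.5,0,7,0,0,2.5,0,7,0,0,1.2,0,7,0,0,0.75,0,7,0,0,0,0,2.5,0,0,0,0,2.5,0,0,0,0,2.5]

```text
time_s: 3.9
eef_pos: [0.4683, -0.1217, 0.026]
ee_rot: [[-0.156, 0.988, 0.001], [0.988, 0.156, -0.0], [-0.001, 0.001, -1.0]]
wrist_force: [0.6, -1.1, 0.1]
grip_width: 0.0438
grasp_force: 0.0
```

Run:
```python
from h import *
go('t2',.031)
```

```text
t 3.9 pos [ 0.4683 -0.1217  0.026 ] yaw_y 9.0 tilt 0.08 grip 0.0438 f 0.0
t2 delta tool cm [-15.43   1.63  -0.49]
```

>>> play_rows:
  deltas: [0,0,0,0,2.5,0,0,0,0,2.5,0,0,0,0,2.5,0,0,-1.5,0,2.5,0,0,-2.5,0,2.5,0,0,-1.5,0,2.5,-4,0.4,0,0,2.5,-4,0.4,0,0,2.5,-4,0.4,0,0,2.5,-3.3,0.4,0,0,2.5]

```text
time_s: 5.15
eef_pos: [0.5076, -0.2716, 0.0803]
ee_rot: [[-0.156, 0.988, -0.0], [0.988, 0.156, 0.0], [0.0, -0.0, -1.0]]
wrist_force: [0.7, -0.4, -1.4]
grip_width: 0.0346
grasp_force: 20.0
```

Run:
```python
from h import *
go('t2',.031)
```

```text
t 5.15 pos [ 0.5076 -0.2716  0.0803] yaw_y 8.96 tilt 0.02 grip 0.0346 f 20.0
t2 delta tool cm [-0.    0.1   4.93]
```

>>> play_rows:
  deltas: [0,0.1,1.8,0,2.5,0,0,1.8,0,2.5,0,0,0.8,0,2.5,0,0,0.5,0,2.5,0,0,0,0,2.5,0,0,0,0,6,0,0,0,0,6,0,0,0,0,6,0,0,-3,0,6,0,0,-4,0,6]

```text
time_s: 6.4
eef_pos: [0.5078, -0.2696, 0.1007]
ee_rot: [[-0.156, 0.988, -0.002], [0.988, 0.156, 0.001], [0.002, -0.002, -1.0]]
wrist_force: [-1.0, 0.1, -0.5]
grip_width: 0.0598
grasp_force: 0.0
```

Run:
```python
from h import *
go('lm',.030); c=snap('wrist','w2')
print(w2px(c,[[*T[k],.026] for k in ('t1','t2','t3')]).round(1).tolist())
```

```text
t 6.4 pos [ 0.5078 -0.2696  0.1007] yaw_y 8.99 tilt 0.16 grip 0.0598 f 0.0
lm delta tool cm [25.06 -0.6   7.12]
[[318.6, 151.0], [318.3, 259.7], [317.9, 355.3]]
```

View pics/w2.png

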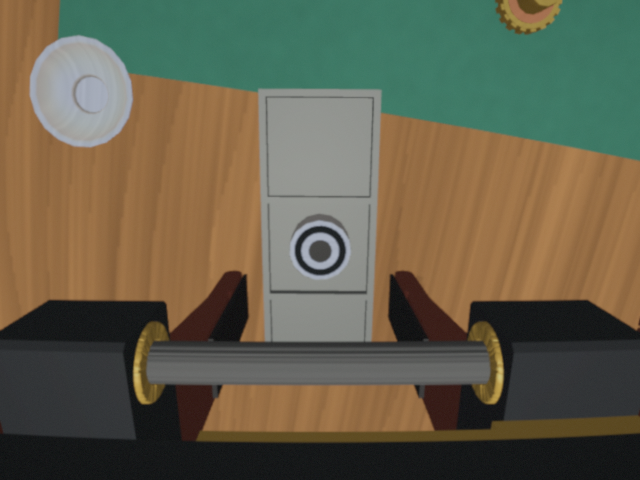

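The bearing stands in the middle compartment with its top centre at (320,250). That is about 5 mm off centre and well inside the tolerance. Next is the large motor.

>>> play_rows:
  deltas: [4.2,-0.1,0,0,7,4.2,-0.1,0,0,7,4.2,-0.1,0,0,7,4.2,-0.1,0,0,7,4.2,-0.1,0,0,7,4.2,-0.15,0,0,7,0,0,0,0,7,0,0,2.5,0,7,0,0,2.5,0,7,0,0,1.9,0,7]

```text
time_s: 7.7
eef_pos: [0.4627, -0.0229, 0.031]
ee_rot: [[-0.156, 0.988, -0.0], [0.988, 0.156, -0.0], [-0.0, -0.0, -1.0]]
wrist_force: [0.2, 0.2, 0.9]
grip_width: 0.0703
grasp_force: 0.0
```

>>> play_rows:
  deltas: [0,0,0,0,2.5,0,0,0,0,2.5,0,0,0,0,2.5,0,0,0,0,2.5,0,0,0,0,2.5,0,0,0,0,2.5,0,0,-1.5,0,2.5,0,0,-2.5,0,2.5,0,0,-1.5,0,2.5,0,0,0,0,2.5]

```text
time_s: 8.95
eef_pos: [0.4635, -0.0222, 0.0886]
ee_rot: [[-0.156, 0.988, 0.003], [0.988, 0.156, -0.0], [-0.001, 0.003, -1.0]]
wrist_force: [-0.6, -0.3, -2.4]
grip_width: 0.0355
grasp_force: 20.0
```

Run:
```python
from h import *
go('t1',.035)
```

```text
t 8.95 pos [ 0.4635 -0.0222  0.0886] yaw_y 9.0 tilt 0.16 grip 0.0355 f 20.0
t1 delta tool cm [-19.33   0.55   5.37]
```

>>> play_rows:
  deltas: [-3.2,0.1,0,0,2.5,-4,0.1,0,0,2.5,-4,0.15,0,0,2.5,-4,0.15,0,0,2.5,-4.1,0.15,0,0,2.5,0,0,0,0,2.5,0,0,0,0,2.5,0,0,2,0,2.5,0,0,2,0,2.5,0,0,0.6,0,2.5]

```text
time_s: 10.2
eef_pos: [0.4979, -0.2104, 0.0379]
ee_rot: [[-0.157, 0.988, -0.004], [0.988, 0.157, 0.002], [0.003, -0.004, -1.0]]
wrist_force: [0.7, 0.3, -1.6]
grip_width: 0.0358
grasp_force: 20.0
```

>>> play_rows:
  deltas: [0,0,0.45,0,2.5,0,0,0,0,2.5,0,0,0,0,6,0,0,0,0,6,0,0,0,0,6,0,0,-2.5,0,6,0,0,-4,0,6,0,0,-1.5,0,6,0,0,0,0,6,0,0,0,0,6]

```text
time_s: 11.45
eef_pos: [0.4987, -0.2114, 0.1148]
ee_rot: [[-0.156, 0.988, -0.002], [0.988, 0.156, 0.001], [0.001, -0.002, -1.0]]
wrist_force: [0.2, 0.3, -0.2]
grip_width: 0.0599
grasp_force: 0.0
```

Run:
```python
from h import *
go('sg',.027)
```

```text
t 11.45 pos [ 0.4987 -0.2114  0.1148] yaw_y 9.0 tilt 0.14 grip 0.0599 f 0.0
sg delta tool cm [ 8.07 11.57  8.77]
```

>>> play_rows:
  deltas: [2,2.9,0,0,5,2,2.9,0,0,5,2,2.9,0,0,5,2.05,2.8,0,0,5,0,0,0,0,5,0,0,2.5,0,5,0,0,2.5,0,5,0,0,2.5,0,5,0,0,1.25,0,5,0,0,0,0,5]

```text
time_s: 12.7
eef_pos: [0.5991, -0.1145, 0.0276]
ee_rot: [[-0.156, 0.988, -0.003], [0.988, 0.156, 0.001], [0.001, -0.003, -1.0]]
wrist_force: [0.3, 0.1, -0.1]
grip_width: 0.0498
grasp_force: 0.0
```

>>> play_rows:
  deltas: [0,0,0,0,1,0,0,0,0,1,0,0,0,0,1,0,0,0,0,1,0,0,0,0,1,0,0,0,0,1,0,0,-2,0,1,0,0,-3,0,1,0,0,-3,0,1,0,0,0,0,1]

```text
time_s: 13.95
eef_pos: [0.602, -0.1146, 0.1132]
ee_rot: [[-0.156, 0.988, 0.006], [0.988, 0.156, -0.002], [-0.003, 0.006, -1.0]]
wrist_force: [-0.2, 0.7, -1.1]
grip_width: 0.0172
grasp_force: 20.0
```

Run:
```python
from h import *
go('t3',.032)
```

```text
t 13.95 pos [ 0.602  -0.1146  0.1132] yaw_y 9.0 tilt 0.37 grip 0.0172 f 20.0
t3 delta tool cm [-20.01 -11.75   8.11]
```

>>> play_rows:
  deltas: [-3,-1.6,0,0,1,-3.5,-2,0,0,1,-3.5,-2,0,0,1,-3.5,-2,0,0,1,-3.5,-2,0,0,1,-3.05,-1.85,0,0,1,0,0,0,0,1,0,0,0,0,1,0,0,2.5,0,1,0,0,2.5,0,1]

```text
time_s: 15.2
eef_pos: [0.5194, -0.3288, 0.0585]
ee_rot: [[-0.158, 0.987, 0.001], [0.987, 0.158, 0.0], [-0.0, 0.001, -1.0]]
wrist_force: [0.2, 0.3, 0.2]
grip_width: 0.0172
grasp_force: 20.0
```

>>> play_rows:
  deltas: [0,0,1.8,0,1,0,0,0.4,0,1,0,0,0.4,0,1,0,0,0,0,1,0,0,0,0,5,0,0,0,0,5,0,0,0,0,5,0,0,0,0,5,0,0,-3,0,5,0,0,-4,0,5]

```text
time_s: 16.45
eef_pos: [0.5178, -0.3297, 0.1023]
ee_rot: [[-0.156, 0.988, -0.003], [0.988, 0.156, 0.002], [0.002, -0.002, -1.0]]
wrist_force: [0.1, -0.1, -0.6]
grip_width: 0.0501
grasp_force: 0.0
```

Run:
```python
from h import *
go('lg',.027); c=snap('top','top2')
im=cv2.imread('pics/top2.png')
cv2.imwrite('pics/top2c.png',cv2.convertScaleAbs(cv2.resize(im[150:300,350:610],None,fx=3,fy=3,interpolation=cv2.INTER_CUBIC),alpha=1.4))
```

```text
t 16.45 pos [ 0.5178 -0.3297  0.1023] yaw_y 8.99 tilt 0.19 grip 0.0501 f 0.0
lg delta tool cm [30.92 13.28  7.57]
```

View pics/top2c.png

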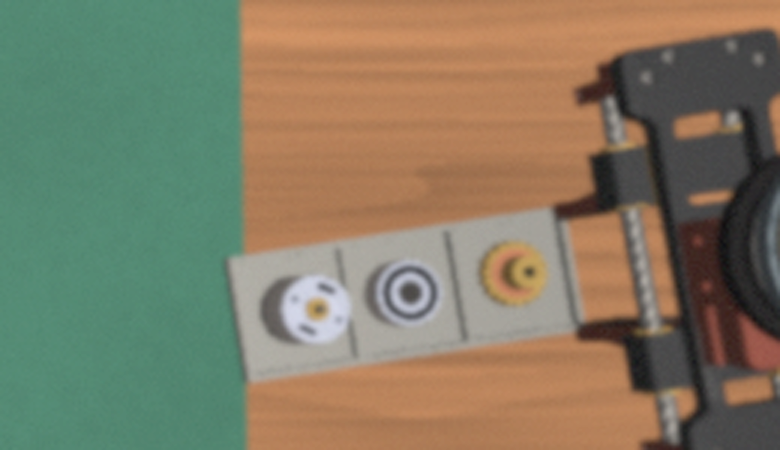

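All three fast-drive parts stand in their compartments (crop: large motor (310,308), bearing (410,292), small gear (515,272)). Next is the large gear.

>>> play_rows:
  deltas: [3.5,1.5,0,0,5,4.6,2,0,0,5,4.6,2,0,0,5,4.6,2,0,0,5,4.6,2,0,0,5,4.6,2,0,0,5,4.55,1.8,0,0,5,0,0,0,0,5,0,0,2,0,5,0,0,2,0,5]

```text
time_s: 17.75
eef_pos: [0.6009, -0.004, 0.0612]
ee_rot: [[-0.155, 0.988, -0.001], [0.988, 0.155, -0.0], [-0.0, -0.001, -1.0]]
wrist_force: [0.5, 0.7, -0.0]
grip_width: 0.0501
grasp_force: 0.0
```

>>> play_rows:
  deltas: [0,0,2,0,5,0,0,1.4,0,5,0,0,0,0,5,0,0,0,0,1,0,0,0,0,1,0,0,0,0,1,0,0,0,0,1,0,0,0,0,1,0,0,0,0,1,0,0,-1,0,1]

```text
time_s: 19.0
eef_pos: [0.6006, -0.0026, 0.038]
ee_rot: [[-0.156, 0.988, -0.003], [0.988, 0.156, 0.0], [0.001, -0.002, -1.0]]
wrist_force: [0.1, 0.7, -2.3]
grip_width: 0.0176
grasp_force: 20.0
```

Run:
```python
from h import *
go('pL',.032)
```

```text
t 19.0 pos [ 0.6006 -0.0026  0.038 ] yaw_y 9.0 tilt 0.15 grip 0.0176 f 20.0
pL delta tool cm [32.05 -3.21  0.62]
```

>>> play_rows:
  deltas: [0,0,-2.5,0,1,0,0,-2.5,0,1,3.5,-0.3,0,0,1,4.8,-0.5,0,0,1,4.8,-0.5,0,0,1,4.8,-0.5,0,0,1,4.8,-0.5,0,0,1,4.8,-0.5,0,0,1,4.6,-0.4,0,0,1,0,0,0,0,1]

```text
time_s: 20.25
eef_pos: [0.5183, 0.3122, 0.0889]
ee_rot: [[-0.161, 0.987, -0.001], [0.987, 0.161, 0.001], [0.001, -0.001, -1.0]]
wrist_force: [-0.4, -0.3, -2.4]
grip_width: 0.0171
grasp_force: 20.0
```

>>> play_rows:
  deltas: [0,0,2,0,1,0,0,2,0,1,0,0,1,0,1,0,0,0.6,0,1,0,0,0,0,1,0,0,0,0,1,0,0,0,0,5,0,0,0,0,5,0,0,0,0,5,0,0,0,0,5]

```text
time_s: 21.5
eef_pos: [0.5196, 0.3094, 0.0331]
ee_rot: [[-0.156, 0.988, 0.0], [0.988, 0.156, 0.0], [0.0, 0.0, -1.0]]
wrist_force: [-0.0, -0.5, -0.1]
grip_width: 0.0499
grasp_force: 0.0
```

Run:
```python
from h import *
go('sm',.028)
```

```text
t 21.5 pos [0.5196 0.3094 0.0331] yaw_y 9.0 tilt 0.0 grip 0.0499 f 0.0
sm delta tool cm [-19.09   7.96   0.51]
```

>>> play_rows:
  deltas: [0,0,-3,0,6,0,0,-3,0,6,-3.5,1.45,0,0,6,-4,1.65,0,0,6,-4,1.65,0,0,6,-4,1.65,0,0,6,-3.6,1.55,0,0,6,0,0,0,0,6,0,0,2.5,0,6,0,0,2.5,0,6]

```text
time_s: 22.75
eef_pos: [0.6278, 0.1342, 0.043]
ee_rot: [[-0.157, 0.988, 0.001], [0.988, 0.157, 0.001], [0.001, 0.001, -1.0]]
wrist_force: [-0.5, -0.1, -0.1]
grip_width: 0.0601
grasp_force: 0.0
```

>>> play_rows:
  deltas: [0,0,1.5,0,6,0,0,0,0,6,0,0,0,0,2,0,0,0,0,2,0,0,0,0,2,0,0,0,0,2,0,0,0,0,2,0,0,0,0,2,0,0,-2,0,2,0,0,-3,0,2]

```text
time_s: 24.0
eef_pos: [0.6272, 0.133, 0.0781]
ee_rot: [[-0.156, 0.988, -0.003], [0.988, 0.156, -0.0], [0.0, -0.003, -1.0]]
wrist_force: [0.1, 0.2, -0.8]
grip_width: 0.0255
grasp_force: 20.0
```

Run:
```python
from h import *
go('pS',.033)
```

```text
t 24.0 pos [0.6272 0.133  0.0781] yaw_y 8.99 tilt 0.16 grip 0.0255 f 20.0
pS delta tool cm [12.27 -7.91  4.53]
```

>>> play_rows:
  deltas: [3,-1.9,0,0,2,3.1,-2,0,0,2,3.1,-2,0,0,2,3.1,-2,0,0,2,0,0,0,0,2,0,0,0,0,2,0,0,2,0,2,0,0,1.5,0,2,0,0,0.6,0,2,0,0,0.45,0,2]

```text
time_s: 25.25
eef_pos: [0.5304, 0.2418, 0.0326]
ee_rot: [[-0.156, 0.988, -0.002], [0.988, 0.156, -0.001], [-0.001, -0.002, -1.0]]
wrist_force: [-7.4, -4.5, 15.7]
grip_width: 0.0252
grasp_force: 20.0
```

>>> play_rows:
  deltas: [0,0,0,0,2,0,0,0,0,2,0,0,0,0,5,0,0,0,0,5,0,0,0,0,5,0,0,-3,0,5,0,0,-4,0,5,-5,0,-2,0,5,-5,0,0,0,5,-5,0,0,0,5]

```text
time_s: 26.5
eef_pos: [0.5545, 0.0928, 0.1233]
ee_rot: [[-0.157, 0.988, 0.001], [0.988, 0.157, 0.0], [-0.0, 0.001, -1.0]]
wrist_force: [0.0, 0.3, -0.7]
grip_width: 0.05
grasp_force: 0.0
```

>>> play_rows:
  deltas: [-5,0,0,0,5,-5,0,0,0,5,0,0,0,0,5,0,0,0,0,5,0,0,0,0,5,0,0,0,0,5,0,0,0,0,5,0,0,0,0,5,0,0,0,0,5,0,0,0,0,5]

```text
time_s: 27.75
eef_pos: [0.5698, -0.0047, 0.1226]
ee_rot: [[-0.156, 0.988, -0.0], [0.988, 0.156, -0.0], [-0.0, -0.0, -1.0]]
wrist_force: [-0.5, -0.5, -0.5]
grip_width: 0.0503
grasp_force: 0.0
```

Run:
```python
from h import *
go('pS',.033); snap('top','top3'); c=snap('scene','s3')
im=cv2.imread('pics/top3.png'); a=cv2.resize(im[195:285,80:270],None,fx=4,fy=4,interpolation=cv2.INTER_CUBIC)
b=cv2.resize(im[205:285,415:605],None,fx=4,fy=4,interpolation=cv2.INTER_CUBIC)
cv2.imwrite('pics/top3c.png',cv2.convertScaleAbs(np.vstack([a,b])[:600],alpha=1.4))
```

```text
t 27.75 pos [ 0.5698 -0.0047  0.1226] yaw_y 8.99 tilt 0.0 grip 0.0503 f 0.0
pS delta tool cm [24.97 -0.11  8.96]
```

View pics/top3c.png

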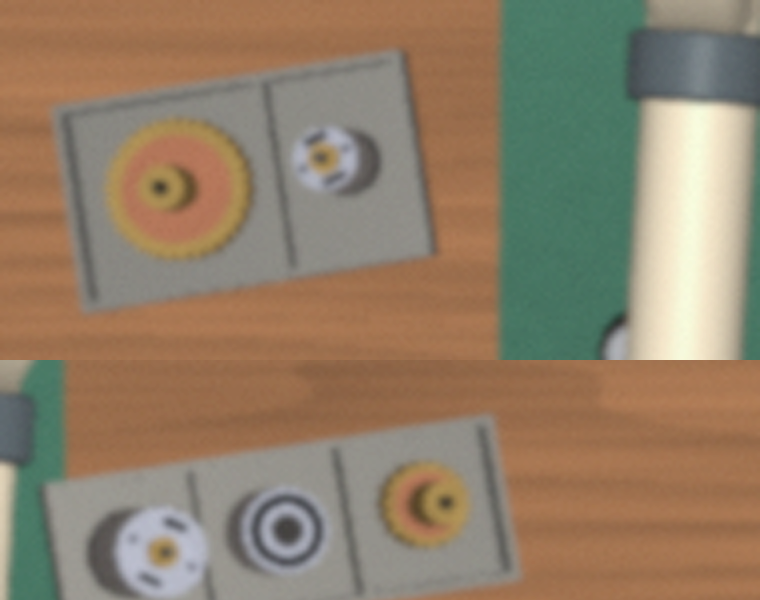

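View pics/s3.png

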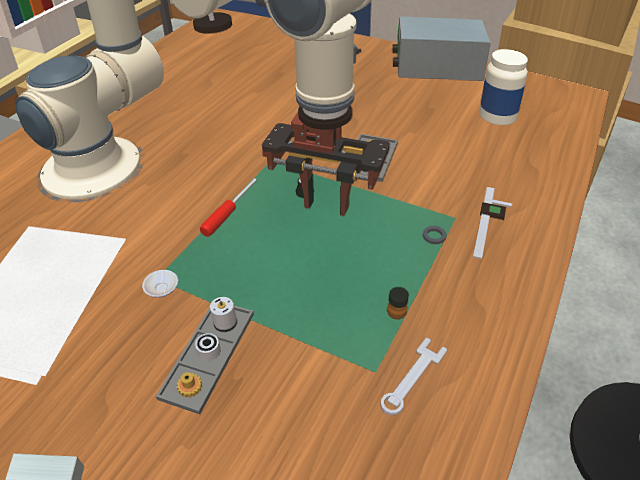

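The crop shows all five parts upright in their compartments, and the loupe is untouched. I'll check the offsets in numbers, then hand in.

Run:
```python
from h import *
c=load('top3'); P=px2w(c,[(124.75,242),(161,234.5),(455,253),(486.75,247.5),(521.25,240.75)],[.012,.034,.046,.026,.012])
d=np.array([p[:2]-T[k] for p,k in zip(P,['pL','pS','t1','t2','t3'])])*1000; print(d.round(1).tolist())
if np.abs(d).max()<10: print(finish_job())
```

```text
[[1.5, -1.6], [1.1, 1.5], [0.4, 1.0], [-0.1, 3.9], [1.8, 2.2]]
the job is handed in; nothing more can be done
None
```

Both drive kits are made up and the job is handed in: all five parts stand upright in their correct compartments, measured within about 4 mm of centre, and the loupe was left where it stood.

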